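# Stack the assembly trays on the black stand and cover them

## Robot

A 6-joint arm with a two-finger parallel gripper is mounted at the origin on a cart in front of the work surface, level with it; the furniture and walls round the work are solid. World frame = base frame: x ahead of the robot, y to its left, z up, the work surface at z = 0. Lengths are in m, angles in rad, forces in N, time in s.
With the tool pointing down it reaches from about 0.35 to 0.975 m from the base axis. Payload 4.9 kg.
Tool frame: the origin (TCP) lies at the very end of the fingers, on their centre line; the grasp point (between the pads) lies 19 mm behind it; z points along the fingers, y is the line along which they close (so a half turn about z gives the same grasp; the last joint's range is limited). The gripper opens to 85 mm and grips with 20 to 120 N. Pads are 22 mm wide; open, the fingers measure 114 mm over their backs; the gripper's body (76 mm by 85 mm) begins 54 mm behind the grasp point. The pads swing forward as they close: fully open they stand 13 mm farther back than shut.
Start: joints at [1.024, 0.053, 1.613, -0, 1.476, -0.119], TCP at [0.259, 0.569, 0.231] pointing down, gripper open.
Joint ranges: [-3.01, 3.01], [-1.01, 2.22], [0.06, 2.58], [-1.02, 4.17], [0.09, 2.62], [-3.14, 3.14]. Speed limits (rad/s): [2.57, 2.57, 3.14, 3.14, 3.14, 3.14].

## Interface

Orientations are given as a rotation vector (axis times angle).
In Python, from station import get_obs, get_image, finish_job gives the robot as it stands. The module is installed in compiled form; this text tells all that it offers.
- The arm moves only by the tool carry_out, never from a script. Its argument "rows" is a list of rows, each a list of 7 numbers: the turn, a rotation vector about the tool's x, y, z as a fraction of full scale, then the shift along the tool's x, y, z as a fraction of full scale, then the closure, from -1 (fully open) to 1 (shut). A call has 1 to 5 rows; each row is the pose to reach, as a shift and turn from the pose commanded when the call began, along the tool's axes at that moment, turning the shorter way round; what a row does not reach only later rows make up. Full scale, the value 1, is 300 mm for a shift and pi rad for a turn. A row lasts 1/10 s, in which the tool goes at most 50 mm and 8.59 degrees, less where a joint would pass 70% of its speed; a pose out of reach is approached as far as the arm can. A call with a number of a shift or a turn outside -1 to 1 is refused whole. A call with a gripper value outside its range is refused whole. The fingers move at their own pace and stop on an object; "force" is the grip in N (left out, the last holds). Time passes only in rows, so rows that repeat a pose let the fingers close. It gives the time, the measured TCP pose, the force, the opening and the grip force at its end, in the units of the state.
- get_obs(): the state, without advancing time (a new reading comes with each control period).
- get_image(name): name is "side" or "top" or "wrist"; returns a dict with "img" (420x560x3 uint8, blue, green, red), "mtx" (3x3 intrinsics, pixels), "D" ([k1, k2, p1, p2, k3] as OpenCV has them; the pictures are not rectified), "R" (3x3) and "t" (3): a world point X has camera coordinates R X + t. Camera axes: x right, y down, z forward; pixel columns grow to the right and rows downward; lengths in m; the calibration is good to about 2 mm. A picture is of the moment at which its call begins. There is no depth.
- finish_job(): hands the job in; it is judged then, once.
The state is a dict: "t": time; "q": joint angles; "dq": joint speeds; "effort": joint torques, N m; "tool_pos": TCP position; "tool_rot": TCP orientation; "contact_force": force on the tool from outside, world axes, zero at the start; "wrist_torque": the same for the moment, N m; "opening": finger opening in m; "grip_force": force on a finger pad.
Only numpy, scipy, OpenCV 4.12 (cv2) and the standard library are available. Lean on these libraries where they do the work, as an engineer would, in place of code of your own. Each camera call takes 0.05 s, during which the arm holds its last target. There are 200 camera calls.

## Task

Make up the tray stack for the assembly job on the black round stand: the blue tray at the bottom, the yellow tray on it, the red tray on top, each seated squarely in the one below, and then set the clear dust cover centrally on the red tray. Carry the open trays upright so that nothing spills, and leave the white tray, the wooden stand, the loupe and the oil-cup block where they are.

Things in the scene. Friction and masses are not known exactly. Their poses are not given: they have to be found in the camera images.
- blue_tray_centre (a point): open round blue tray of small steel screws, loose, 0.06 kg, 56 mm across, 23 mm high: a foot 43 mm across and 3 mm high, on it the body 20 mm high, gripped across from above. Mouth 49 mm across, 14 mm deep, wall 3.5 mm: the foot of another tray drops 3 mm into it with 3 mm play all round, so each adds 20 mm. Point: on the axis, 11.5 mm above the foot's underside; z up.
- yellow_tray_centre (a point): open round yellow tray of small dark bushes with white centres, loose, 0.06 kg, 56 mm across, 23 mm high: a foot 43 mm across and 3 mm high, on it the body 20 mm high, gripped across from above. Mouth 49 mm across, 14 mm deep, wall 3.5 mm: the foot of another tray drops 3 mm into it with 3 mm play all round, so each adds 20 mm. Point: on the axis, 11.5 mm above the foot's underside; z up.
- red_tray_centre (a point): open round red tray of small brass wheels, loose, 0.06 kg, 56 mm across, 23 mm high: a foot 43 mm across and 3 mm high, on it the body 20 mm high, gripped across from above. Mouth 49 mm across, 14 mm deep, wall 3.5 mm: the foot of another tray drops 3 mm into it with 3 mm play all round, so each adds 20 mm. Point: on the axis, 11.5 mm above the foot's underside; z up.
- white_tray_centre (a point): open round white tray of small copper rivets, loose, 0.06 kg, 56 mm across, 23 mm high: a foot 43 mm across and 3 mm high, on it the body 20 mm high, gripped across from above. Mouth 49 mm across, 14 mm deep, wall 3.5 mm: the foot of another tray drops 3 mm into it with 3 mm play all round, so each adds 20 mm. Point: on the axis, 11.5 mm above the foot's underside; z up. Leave it alone.
- cover_knob (a point): dust cover, loose, about 0.06 kg: a clear round cover on a cream disc, 69 mm across and 29 mm high, with a black round knob on top, 15 mm across and 13 mm high (42 mm over all). Flat underside, which rests on a tray's rim. Lift it by the knob. Point: centre of the knob, on the axis, 35.5 mm above the underside; z up.
- black_stand_top (a point): black round stand, fixed, 14 mm high, 76 mm across its foot and 72 mm across its top, with a round recess 49 mm across and 4 mm deep in the top for a tray's foot (3 mm play all round); a seated tray's body rests on the top face. Point: on the axis at the height of that top face; z up.
- wooden_stand_top (a point): brown wooden round stand, otherwise the same as the black one: 76 mm across, 14 mm high, fixed. Not wanted in this job. This point is on its axis at its top face; z up.
- loupe: black eye loupe, a loose tapered cup 36 mm in diameter and 30 mm high, a bystander to be left alone; origin at the centre of its underside.
- oil_block: black oil-cup block with four coloured wells, 26 x 88 x 16 mm (x, y, z), loose, a bystander to be left alone; origin at the centre of its underside.
- press: tall grey and blue bench press, fixed, never moves: an obstacle. It fills 80 mm before and behind this point in x and 65 mm either side in y, up to 340 mm high, with hoses behind it; keep well clear when moving past. Origin under its middle, on the worktop.
Not all that is in view belongs to the job. Leave any turquoise look-alike of the part that bears yellow_tray_centre alone.

How it is judged:
By the outcome, as a careful person would: the job done as asked, in the order asked, and still so for the second after the job is handed in, with the robot touching nothing.
It also fails if it takes over 104 s, if anything falls off the work surface, if the arm or the gripper's body presses on something with over 40 N, if the wrist force passes 120 N, or if a joint passes its speed limit or range.

## Working session

There is one attempt and no reset: what is moved stays moved. The work goes in short steps, Python scripts to look and compute and a tool call to move; the robot and the scene stay as the last step left them, time stands still between calls to the robot, and variables do not carry over. Pictures are saved under pics/ and viewed, at most 14 in all, crops included, and the job is handed in when it is done.

Besides the shell and the picture viewer there is one more tool, called after ">>>" as name(argument=value, ...), one argument or row to a line, values as JSON. carry_out: Moves the arm, as the interface text tells. Shift numbers are shares of 300 mm and turn numbers shares of pi rad, none past 1 either way. Its arguments: {"type":"object","properties":{"rows":{"type":"array"},"force":{"type":"number"}},"required":["rows"]}

```bash
mkdir -p pics; cat > h.py <<'E'
import numpy as np, cv2
from scipy.spatial.transform import Rotation as Ro
from station import get_obs, get_image
def ray(c,px,z):
    u=cv2.undistortPoints(np.array([[px]],float),c["mtx"],c["D"])[0,0]
    R=np.array(c["R"]);t=np.array(c["t"]);o=-R.T@t;d=R.T@np.array([u[0],u[1],1])
    return o+d*(z-o[2])/d[2]
def proj(c,X):
    return cv2.projectPoints(np.array([X],float),cv2.Rodrigues(np.array(c["R"]))[0],np.array(c["t"],float),c["mtx"],c["D"])[0].ravel()
E
python3 - <<'E'
from h import *
for n in ("top","side"):
    c=get_image(n); cv2.imwrite(f"pics/{n}0.png",c["img"]); print(n,-np.array(c["R"]).T@c["t"], c["mtx"][0][0])
o=get_obs();print(o["t"],o["tool_pos"],o["tool_rot"],o["opening"]); print(Ro.from_rotvec(o["tool_rot"]).as_matrix().round(3))
E
```

```text
top [ 0.35608113 -0.13329716  1.15051422] 489.2345686404013
side [0.37791863 0.63268527 0.81049876] 521.2463980074086
0.1 [0.25898016 0.56816965 0.23016825] [-6.66747707e-01 -3.06939244e+00  2.86394750e-03] 0.08568935444480655
[[-0.91   0.415 -0.001]
 [ 0.415  0.91  -0.002]
 [ 0.    -0.002 -1.   ]]
```

View pics/top0.png

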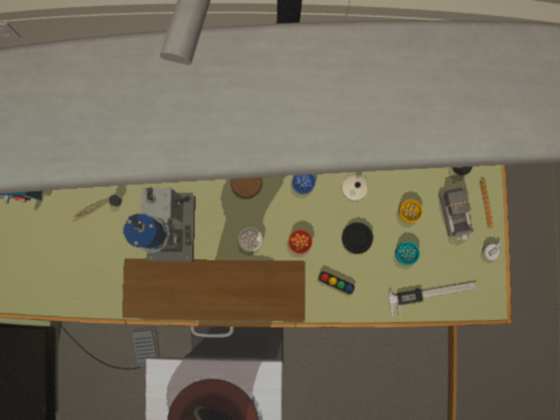

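View pics/side0.png

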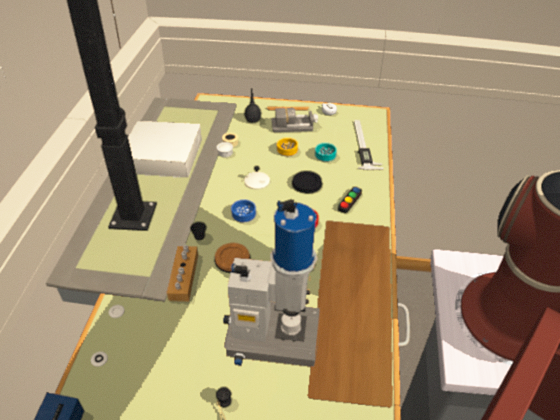

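Top view candidates:
- **Blue tray:** (304,182). The blue press head at (143,231) is not it.
- **Yellow tray:** (410,211). The turquoise look-alike at (407,253) and the wooden and orange items are not it.
- **Red tray:** (300,242).
- **White tray:** (250,240), to be left alone.
- **Black stand:** (357,238). The wooden stand is at (247,183), and the oil can at about (460,168) is also black.
- **Cover:** (355,187), with a black knob. The white disc at (491,252) is not it.

A grey overhead beam hides the back of the table, and a wooden shelf lies near the front edge.

```bash
python3 - <<'E'
from h import *
T=get_image("top");S=get_image("side")
def blob(c,lo,hi,near,r):
    hsv=cv2.cvtColor(c["img"],cv2.COLOR_BGR2HSV);m=cv2.inRange(hsv,lo,hi)
    k=np.zeros_like(m);cv2.circle(k,near,r,255,-1);m&=k
    m=cv2.morphologyEx(m,cv2.MORPH_CLOSE,np.ones((5,5)))
    p=cv2.findContours(m,cv2.RETR_EXTERNAL,cv2.CHAIN_APPROX_NONE)[0];p=max(p,key=cv2.contourArea)
    (e,ax,_)=cv2.fitEllipse(cv2.convexHull(p)); return e,ax
L=[("blue",(100,120,40),(130,255,255),(304,182),(243,211),.02),("yellow",(15,150,80),(32,255,255),(410,211),(287,147),.02),
("red",(0,150,60),(8,255,255),(300,242),None,.02),("stand",(0,0,0),(180,255,60),(357,238),(307,182),.012),("cover",(10,0,130),(40,85,255),(355,187),(257,180),.015),("white",(0,0,120),(180,60,255),(250,240),None,.02),("turq",(80,100,40),(98,255,255),(407,253),(326,153),.02)]
for n,lo,hi,a,b,z in L:
    try:
        e,ax=blob(T,lo,hi,a,20);print(n,"T",np.round(e,1),np.round(ax,1),ray(T,e,z).round(4))
        if b: e,ax=blob(S,lo,hi,b,20);print("   S",np.round(e,1),np.round(ax,1),ray(S,e,z).round(4))
    except Exception as x: print(n,x)
for a,b in [((305,261),(326,222)),((305,320),(391,228)),]: # wood corners
    A=[]
    for c,p in((T,a),(S,b)):
        o=ray(c,p,0);cam=-np.array(c["R"]).T@c["t"];A.append((o,cam))
    for z in (0,.1,.2,.3): print(z,ray(T,a,z).round(3),ray(S,b,z).round(3))
for p in ((355,184),(357,184)): print("knob",ray(T,p,.035))
# grey shelf edge
for p in ((504,163),(300,178),(0,190)):print("grey",[ray(T,p,z).round(3)[:2] for z in(0,.3,.6)])
for p in ((236,104),(160,298),(57,280),(165,100)):print("greyS",[ray(S,p,z).round(3)[:2] for z in(0,.1,.3)])
for n,c in(("T",T),("S",S)): 
    x0,y0=((230,150) if n=="T" else (180,100)); cv2.imwrite(f"pics/c{n}.png",cv2.resize(c["img"][y0:y0+150,x0:x0+200],None,fx=4,fy=4,interpolation=cv2.INTER_CUBIC))
E
```

```text
blue T [303.3 182.3] [20.2 22. ] [ 0.5678 -0.2075  0.02  ]
   S [243.3 210.5] [21.4 24. ] [ 0.5679 -0.1979  0.02  ]
yellow T [410.1 210.9] [23.5 24.4] [ 0.5029 -0.462   0.02  ]
   S [287.1 146.4] [18.3 22.9] [ 0.5014 -0.452   0.02  ]
red T [299.9 241.3] [22.8 23.7] [ 0.429 -0.2    0.02 ]
stand T [356.9 237.6] [30.  30.5] [ 0.4393 -0.3346  0.012 ]
   S [306.5 181.9] [21.1 29.4] [ 0.4389 -0.3264  0.012 ]
cover T [354.9 187.5] [38.1 40.4] [ 0.5581 -0.3306  0.015 ]
   S [257. 180.] [39.9 39.9] [ 0.5565 -0.3131  0.015 ]
white T [251.  240.2] [20.9 23.5] [ 0.4302 -0.087   0.02  ]
turq T [407.3 252.9] [23.  23.5] [ 0.4035 -0.4529  0.02  ]
   S [325.2 151.7] [17.6 21.8] [ 0.4026 -0.4431  0.02  ]
0 [ 0.384 -0.213  0.   ] [ 0.383 -0.208  0.   ]
0.1 [ 0.382 -0.206  0.1  ] [ 0.382 -0.104  0.1  ]
0.2 [ 0.379 -0.199  0.2  ] [ 0.382 -0.001  0.2  ]
0.3 [ 0.377 -0.193  0.3  ] [0.381 0.103 0.3  ]
0 [ 0.247 -0.214  0.   ] [ 0.238 -0.209  0.   ]
0.1 [ 0.256 -0.207  0.1  ] [ 0.255 -0.105  0.1  ]
0.2 [ 0.266 -0.2    0.2  ] [ 0.273 -0.002  0.2  ]
0.3 [ 0.275 -0.193  0.3  ] [0.29  0.102 0.3  ]
knob [ 0.5627621  -0.32747563  0.035     ]
knob [ 0.56283584 -0.33220143  0.035     ]
grey [array([ 0.63, -0.72]), array([ 0.559, -0.567]), array([ 0.487, -0.414])]
grey [array([ 0.582, -0.201]), array([ 0.523, -0.183]), array([ 0.464, -0.166])]
grey [array([0.545, 0.551]), array([0.496, 0.373]), array([0.447, 0.194])]
greyS [array([ 0.68 , -0.669]), array([ 0.643, -0.508]), array([ 0.568, -0.187])]
greyS [array([0.687, 0.05 ]), array([0.649, 0.122]), array([0.573, 0.266])]
greyS [array([0.912, 0.04 ]), array([0.846, 0.113]), array([0.714, 0.259])]
greyS [array([ 0.896, -0.664]), array([ 0.832, -0.504]), array([ 0.704, -0.184])]
```

View pics/cT.png

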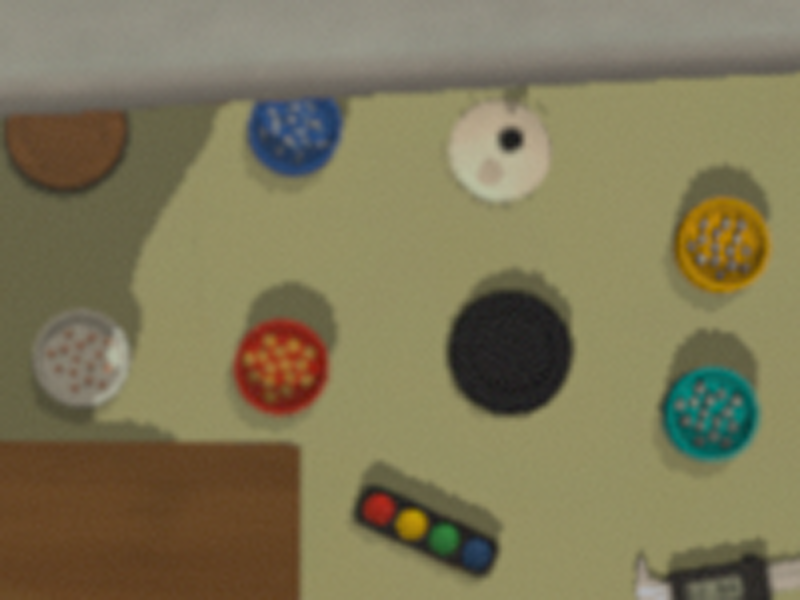

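View pics/cS.png

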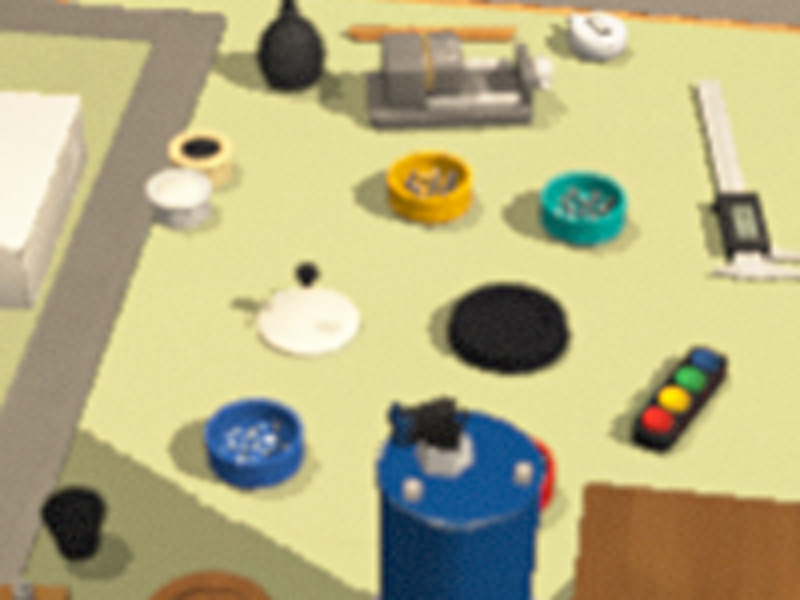

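The top crop shows blue at (303,182), red at (300,241), stand at (357,238) and yellow at (410,211), with turquoise separate at (407,253). In the cover's crop the knob is at about (357.5,184.5). The side crop agrees: the cover with its knob is at (257,178), while the cream jar at (230,138) has no knob. My choices stand. I'll go up and over the press now.

>>> carry_out(
  rows=[
    [0,0,-0.136,0,0,-0.667,-1],
    [0,0,-0.136,0,0,-0.667,-1],
    [0,0,-0.136,0,0,-0.667,-1],
    [0,0,-0.136,0,0,-0.667,-1],
    [0,0,-0.136,0,0,-0.667,-1],
  ],
)

```text
t: 0.7
tool_pos: [0.2601, 0.57, 0.442]
tool_rot: [0.001, 3.133, 0.021]
contact_force: [-0.3, -0.4, -0.0]
opening: 0.0853
grip_force: 0.0
```

>>> carry_out(
  rows=[
    [0,0,0,-0.27,-0.8,0,-1],
    [0,0,0,-0.27,-0.8,0,-1],
    [0,0,0,-0.27,-0.8,0,-1],
    [0,0,0,-0.27,-0.8,0,-1],
    [0,0,0,-0.27,-0.8,0,-1],
  ],
)

```text
t: 1.2
tool_pos: [0.3391, 0.3299, 0.4306]
tool_rot: [0.0, -3.141, 0.001]
contact_force: [0.6, -0.4, 0.0]
opening: 0.0855
grip_force: 0.0
```

>>> carry_out(
  rows=[
    [0,0,0,-0.07,-0.82,0,-1],
    [0,0,0,-0.07,-0.82,0,-1],
    [0,0,0,-0.07,-0.82,0,-1],
    [0,0,0,-0.07,-0.82,0,-1],
    [0,0,0,-0.07,-0.82,0,-1],
  ],
)

```text
t: 1.7
tool_pos: [0.3595, 0.0839, 0.4308]
tool_rot: [0.001, 3.141, -0.0]
contact_force: [0.8, 0.0, 1.1]
opening: 0.0856
grip_force: 0.0
```

>>> carry_out(
  rows=[
    [0,0,0,-0.16,-0.8,0,-1],
    [0,0,0,-0.16,-0.8,0,-1],
    [0,0,0,-0.16,-0.8,0,-1],
    [0,0,0,-0.16,-0.8,0,-1],
    [0,0,0,-0.16,-0.8,0,-1],
  ],
)

```text
t: 2.2
tool_pos: [0.4075, -0.1567, 0.4307]
tool_rot: [-0.003, -3.141, -0.0]
contact_force: [0.1, 0.5, 0.0]
opening: 0.0854
grip_force: 0.0
```

```bash
python3 - <<'E'
from h import *
c=get_image("wrist");cv2.imwrite("pics/w1.png",c["img"]);o=get_obs();print(o["t"],o["tool_pos"],-np.array(c["R"]).T@c["t"],np.array(c["R"]).round(2))
E
```

```text
2.25 [ 0.40803176 -0.1615982   0.4290663 ] [ 0.3371172  -0.15813748  0.57304301] [[ 0.    1.    0.  ]
 [ 0.96 -0.    0.27]
 [ 0.27 -0.   -0.96]]
```

View pics/w1.png

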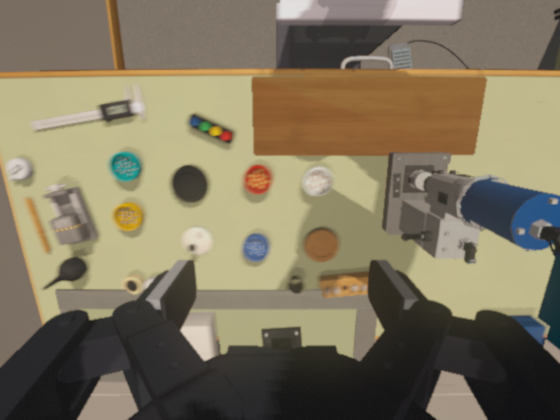

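The wrist view shows everything: blue (256,247), yellow (127,216), turquoise (125,166), red (258,180), white (317,181), stand (190,184), cover (197,240) with knob (192,247).

```bash
cat >> h.py <<'E'
RNG={"blue":((100,120,40),(130,255,255)),"yellow":((15,150,80),(32,255,255)),"red":((0,150,60),(8,255,255)),"black":((0,0,0),(180,255,60)),"cream":((10,0,130),(40,85,255))}
def blob(c,col,near,r):
    lo,hi=RNG[col];hsv=cv2.cvtColor(c["img"],cv2.COLOR_BGR2HSV);m=cv2.inRange(hsv,lo,hi)
    k=np.zeros_like(m);cv2.circle(k,tuple(int(v) for v in near),r,255,-1);m&=k
    m=cv2.morphologyEx(m,cv2.MORPH_CLOSE,np.ones((5,5)))
    p=cv2.findContours(m,cv2.RETR_EXTERNAL,cv2.CHAIN_APPROX_NONE)[0];p=max(p,key=cv2.contourArea)
    return cv2.convexHull(p)[:,0].astype(float)
def cyl(c,hull,prof,x0):
    # centre whose silhouette box (rings r at height z) matches the hull's box
    from scipy.optimize import fsolve
    a=np.linspace(0,6.283,60)
    mid=lambda P:(P.min(0)+P.max(0))/2
    def f(xy):
        P=np.array([proj(c,[xy[0]+r*np.cos(t),xy[1]+r*np.sin(t),z]) for r,z in prof for t in a])
        return mid(P)-mid(hull)
    return fsolve(f,x0,epsfcn=1e-6)
E
python3 - <<'E'
from h import *
W=get_image("wrist");T=get_image("top")
tr=[(.028,.023),(.028,.003)];st=[(.036,.014),(.038,0)];kn=[(.0075,.042),(.0075,.029)]
for n,col,pw,pt,prof in [("blue","blue",(256,247),(304,182),tr),("yellow","yellow",(127,216),(410,211),tr),("red","red",(258,180),(300,242),tr),("stand","black",(190,184),(357,238),st),("knob","black",(192,247),(357,184),kn)]:
    r=8 if n=="knob" else 25
    for c,p in((W,pw),(T,pt)):
        try:
            h=blob(c,col,p,r);print(n,h.min(0),h.max(0),cyl(c,h,prof,ray(c,p,.02)[:2]).round(4))
        except Exception as e: print(n,e)
E
```

```text
blue max() iterable argument is empty
blue max() iterable argument is empty
yellow [119. 203.] [149. 230.] [ 0.4992 -0.4621]
yellow [399. 199.] [422. 222.] [ 0.5046 -0.4648]
red [250. 165.] [277. 193.] [ 0.4255 -0.199 ]
red [276. 226.] [321. 265.] [ 0.4194 -0.197 ]
stand [179. 166.] [211. 187.] [ 0.4217 -0.3344]
stand [352. 226.] [372. 262.] [ 0.4251 -0.3484]
knob max() iterable argument is empty
knob [356. 183.] [359. 186.] [ 0.5615 -0.3332]
```

```bash
python3 - <<'E'
from h import *
W=get_image("wrist");print(get_obs()["tool_pos"])
tr=[(.028,.023),(.028,.003)];st=[(.036,.014),(.038,0)];kn=[(.0075,.042),(.0075,.029)]
for n,col,X,prof in [("blue","blue",(.567,-.206,.015),tr),("yellow","yellow",(.503,-.461,.015),tr),("red","red",(.429,-.2,.015),tr),("stand","black",(.439,-.335,.012),st),("knob","black",(.562,-.331,.035),kn)]:
    r=9 if n=="knob" else 24
    p=proj(W,X)
    try:
        h=blob(W,col,p,r);print(n,p.round(),h.min(0),h.max(0),cyl(W,h,prof,X[:2]).round(4))
    except Exception as e: print(n,p,e)
cv2.imwrite("pics/w2.png",cv2.resize(W["img"][130:300,80:310],None,fx=3,fy=3))
E
```

```text
[ 0.40762859 -0.15492827  0.43038093]
blue [258.35321573 247.55829991] max() iterable argument is empty
yellow [131. 218.] [115. 203.] [145. 231.] [ 0.5004 -0.4626]
red [260. 181.] [246. 165.] [273. 193.] [ 0.4252 -0.1996]
stand [191. 186.] [175. 167.] [208. 189.] [ 0.4246 -0.3343]
knob [194.83924031 249.36727568] max() iterable argument is empty
```

View pics/w2.png

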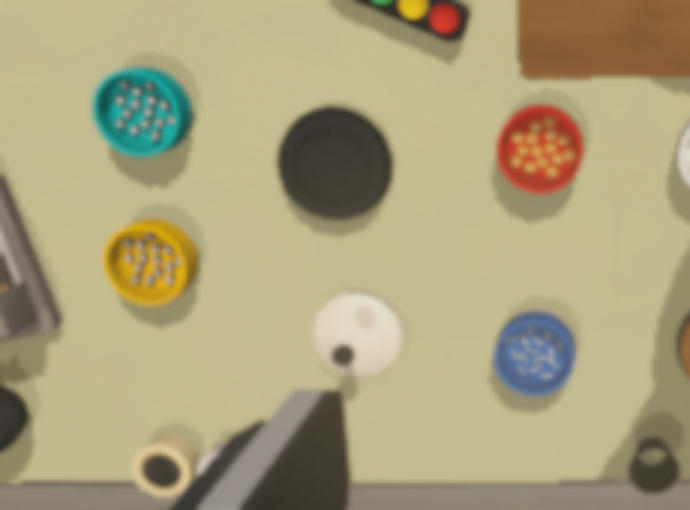

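```bash
cat >> h.py <<'E'
RNG["blue"]=((100,80,40),(130,255,255));RNG["black"]=((0,0,0),(180,255,88));RNG["red"]=((0,140,60),(8,255,255))
RNG["yellow"]=((17,165,80),(30,255,255))
tr=[(.028,.023),(.028,.003)];st=[(.036,.014),(.038,0)];kn=[(.0075,.042),(.0075,.029)]
def meas(c,n,col,X,prof,r=24):
    p=proj(c,X)
    try:
        h=blob(c,col,p,r);print(n,p.round(),h.min(0),h.max(0),cyl(c,h,prof,X[:2]).round(4))
    except Exception as e: print(n,p,e)
E
python3 - <<'E'
from h import *
W=get_image("wrist");print(get_obs()["tool_pos"])
for n,col,X,prof in [("blue","blue",(.567,-.206,.015),tr),("yellow","yellow",(.503,-.461,.015),tr),("red","red",(.429,-.2,.015),tr),("stand","black",(.439,-.335,.012),st),("knob","black",(.562,-.331,.035),kn)]:
    meas(W,n,col,X,prof,9 if n=="knob" else 22)
print(W["img"][247,258],W["img"][186,191],W["img"][248,194])
E
```

```text
[ 0.4077003  -0.15405618  0.43091669]
blue [258. 247.] [245. 234.] [269. 260.] [ 0.5674 -0.2069]
yellow [130. 218.] [114. 203.] [144. 230.] [ 0.5008 -0.4635]
red [259. 181.] [245. 165.] [272. 193.] [ 0.4259 -0.2003]
stand [190. 186.] [173. 166.] [209. 201.] [ 0.4365 -0.3352]
knob [194. 249.] [191. 246.] [195. 249.] [ 0.559  -0.3328]
[164 129 109] [53 60 66] [64 79 85]
```

>>> carry_out(
  rows=[
    [0,0,0,-0.533,-0.172,0.5,-0.6],
    [0,0,0,-0.533,-0.172,0.5,-0.6],
    [0,0,0,-0.533,-0.172,0.5,-0.6],
    [0,0,0,-0.533,-0.172,0.5,-0.6],
    [0,0,0,-0.533,-0.172,0.5,-0.6],
  ],
)

```text
t: 2.95
tool_pos: [0.5686, -0.2037, 0.2772]
tool_rot: [0.004, -3.137, -0.004]
contact_force: [-0.6, 1.2, -0.1]
opening: 0.0683
grip_force: 0.0
```

>>> carry_out(
  rows=[
    [0,0,0,0,0,0.5,-0.6],
    [0,0,0,0,0,0.5,-0.6],
    [0,0,0,0,0,0.5,-0.6],
    [0,0,0,0,0,0.5,-0.6],
    [0,0,0,0,0,0.5,-0.6],
  ],
)

```text
t: 3.45
tool_pos: [0.5678, -0.2045, 0.1319]
tool_rot: [0.002, -3.141, -0.001]
contact_force: [0.5, 0.6, 0.7]
opening: 0.0681
grip_force: 0.0
```

```bash
python3 - <<'E'
from h import *
W=get_image("wrist");o=get_obs();print(o["tool_pos"],o["opening"])
meas(W,"blue","blue",(.567,-.207,.015),tr,75)
meas(W,"knob","black",(.562,-.331,.035),kn,20)
cv2.imwrite("pics/w3.png",W["img"])
E
```

```text
[ 0.56933136 -0.20560209  0.13452459] 0.06835031170231191
blue [281. 209.] [250. 180.] [309. 240.] [ 0.5679 -0.2079]
knob [136. 210.] [123. 199.] [139. 214.] [ 0.559  -0.3342]
```

View pics/w3.png

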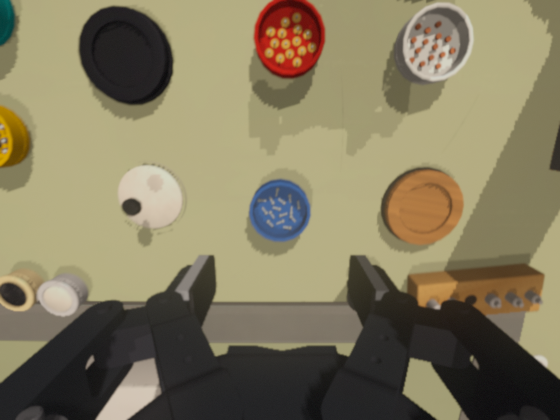

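The view shows blue at (280,210), centred between the fingers (about 281). It also shows the knob at (131,207) and the stand at (126,55). I'll go down and grip.

>>> carry_out(
  rows=[
    [0,0,0,0,-0.008,0.15,-0.6],
    [0,0,0,0,-0.008,0.3,-0.6],
    [0,0,0,0,-0.008,0.38,-0.6],
    [0,0,0,0,-0.008,0.423,-0.6],
    [0,0,0,0,-0.008,0.423,-0.6],
  ],
)

```text
t: 4.0
tool_pos: [0.5689, -0.2087, 0.0059]
tool_rot: [0.0, 3.14, -0.001]
contact_force: [-0.4, -0.2, -0.3]
opening: 0.0683
grip_force: 0.0
```

>>> carry_out(
  force=30,
  rows=[
    [0,0,0,0,0,0,0.2],
    [0,0,0,0,0,0,0.2],
    [0,0,0,0,0,0,0.2],
    [0,0,0,0,0,0,0.2],
    [0,0,0,0,0,0,0.2],
  ],
)

```text
t: 4.5
tool_pos: [0.5704, -0.2096, 0.0083]
tool_rot: [0.001, 3.136, -0.004]
contact_force: [0.5, 0.4, 6.2]
opening: 0.0551
grip_force: 32.3
```

Upward force of 6 N: the tips swung forward onto the table as they closed. I'll regrip 7 mm higher.

>>> carry_out(
  rows=[
    [0,0,0,0,0,0,-0.6],
    [0,0,0,0,0,0,-0.6],
    [0,0,0,0,0,-0.023,-0.6],
    [0,0,0,0,0,-0.023,-0.6],
    [0,0,0,0,0,-0.023,-0.6],
  ],
)

```text
t: 5.0
tool_pos: [0.5679, -0.2085, 0.0117]
tool_rot: [0.001, 3.141, -0.0]
contact_force: [0.0, 0.2, -0.2]
opening: 0.0686
grip_force: 0.0
```

>>> carry_out(
  rows=[
    [0,0,0,0,0,0,0.2],
    [0,0,0,0,0,0,0.2],
    [0,0,0,0,0,0,0.2],
    [0,0,0,0,0,0,0.2],
    [0,0,0,0,0,0,0.2],
  ],
)

```text
t: 5.5
tool_pos: [0.5677, -0.2085, 0.0119]
tool_rot: [-0.001, -3.141, 0.0]
contact_force: [-2.4, 0.3, 5.3]
opening: 0.055
grip_force: 31.1
```

```bash
python3 - <<'E'
from h import *
o=[get_obs() for _ in range(1)][0];print(o["tool_pos"],o["contact_force"],o["opening"],o["grip_force"])
W=get_image("wrist");cv2.imwrite("pics/w4.png",W["img"])
S=get_image("side");p=proj(S,(.568,-.208,.03)).astype(int);cv2.imwrite("pics/s4.png",cv2.resize(S["img"][p[1]-60:p[1]+60,p[0]-70:p[0]+70],None,fx=5,fy=5,interpolation=cv2.INTER_CUBIC))
E
```

```text
[ 0.56774196 -0.20846571  0.0119483 ] [-2.36454721  0.33344777  5.26509033] 0.05501353846312297 31.08648329973221
```

View pics/s4.png

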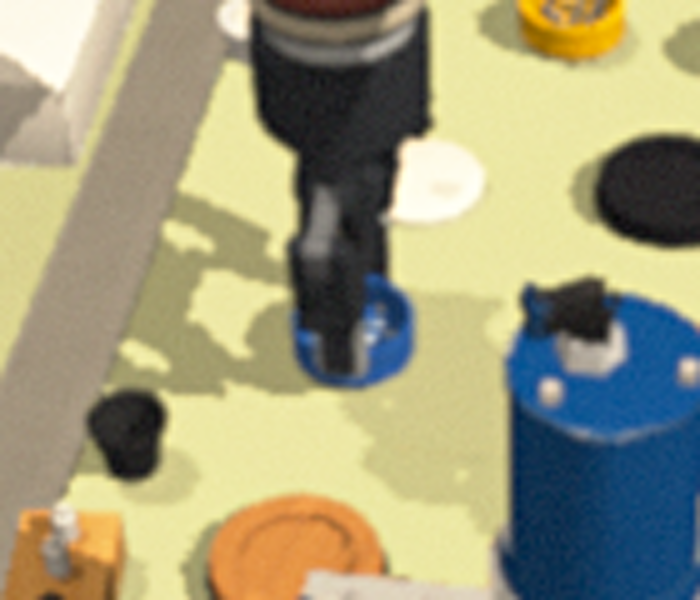

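The side crop shows the fingers gripping the blue tray's body at (243,211), with the tips near the bottom of the body and clear of the table. The 5 N is friction from closing. I'll lift.

>>> carry_out(
  rows=[
    [0,0,0,0,0,-0.05,0.2],
    [0,0,0,0,0,-0.12,0.2],
    [0,0,0,0,0,-0.2,0.2],
    [0,0,0,0,0,-0.23,0.2],
    [0,0,0,0,0,-0.23,0.2],
  ],
)

```text
t: 6.1
tool_pos: [0.569, -0.209, 0.0827]
tool_rot: [0.001, 3.138, -0.003]
contact_force: [-0.1, -0.4, -1.1]
opening: 0.0543
grip_force: 31.8
```

>>> carry_out(
  rows=[
    [0,0,0,0.05,-0.05,0,0.2],
    [0,0,0,0.15,-0.15,0,0.2],
    [0,0,0,0.25,-0.25,0,0.2],
    [0,0,0,0.33,-0.34,0,0.2],
    [0,0,0,0.38,-0.38,0,0.2],
  ],
)

```text
t: 6.6
tool_pos: [0.4512, -0.3234, 0.0788]
tool_rot: [-0.004, -3.14, -0.002]
contact_force: [0.2, 0.5, -0.1]
opening: 0.0543
grip_force: 31.8
```

>>> carry_out(
  rows=[
    [0,0,0,0.02,-0.02,0,0.2],
    [0,0,0,0.053,-0.04,0,0.2],
    [0,0,0,0.053,-0.04,0,0.2],
    [0,0,0,0.053,-0.04,0,0.2],
  ],
)

```text
t: 7.0
tool_pos: [0.438, -0.3338, 0.0801]
tool_rot: [-0.0, -3.142, -0.001]
contact_force: [0.5, -0.8, -0.3]
opening: 0.0549
grip_force: 31.8
```

```bash
python3 - <<'E'
from h import *
W=get_image("wrist");o=get_obs();print(o["tool_pos"],o["opening"],o["grip_force"])
cv2.imwrite("pics/w5.png",W["img"])
E
```

```text
[ 0.43821522 -0.33372259  0.08026263] 0.05467446884444888 31.806424940004945
```

View pics/w5.png

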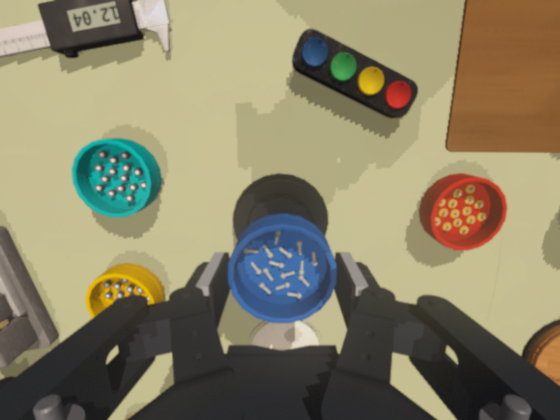

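The blue tray is in hand, level and with its screws, centred near (282,267). The stand lies behind it, spanning columns 234 to 328 with its top edge at row 175.

```bash
cat >> h.py <<'E'
def circfit(c,hull,z,r):
    # rim: ray-cast hull points to height z, least-squares circle of known radius
    from scipy.optimize import least_squares
    P=np.array([ray(c,p,z)[:2] for p in hull])
    s=least_squares(lambda x:np.hypot(*(P-x).T)-r,P.mean(0),loss="soft_l1",f_scale=.001)
    return s.x, np.sqrt(np.mean(s.fun**2))
def edge(c,col,ctr,rad):
    lo,hi=RNG[col];hsv=cv2.cvtColor(c["img"],cv2.COLOR_BGR2HSV);m=cv2.inRange(hsv,lo,hi)
    k=np.zeros_like(m);cv2.circle(k,tuple(int(v) for v in ctr),rad,255,-1);m&=k
    m=cv2.morphologyEx(m,cv2.MORPH_OPEN,np.ones((3,3)))
    p=cv2.findContours(m,cv2.RETR_EXTERNAL,cv2.CHAIN_APPROX_NONE)[0]
    return cv2.convexHull(max(p,key=cv2.contourArea))[:,0].astype(float)
E
python3 - <<'E'
from h import *
W=get_image("wrist");o=get_obs();print(o["tool_pos"])
h=edge(W,"blue",(282,267),62); print(h.min(0),h.max(0))
# the rim lies outermost except on the side towards the image centre top wall
for z in(.089,.092):print(circfit(W,h,z,.028))
h=edge(W,"black",(281,215),52); h=h[h[:,1]<212]; print(h.min(0),h.max(0),circfit(W,h,.014,.036))
T=get_image("top")
E
```

```text
[ 0.43831201 -0.333762    0.08036359]
[227. 213.] [336. 322.]
(array([ 0.436446 , -0.3353262]), np.float64(0.0016509002308177597))
(array([ 0.43469823, -0.33531915]), np.float64(0.0011545526839447143))
[235. 174.] [326. 211.] (array([ 0.43381617, -0.33651013]), np.float64(0.00048607148953147886))
```

```bash
cat >> h.py <<'E'
def solve(c,hull,prof,x0,row):
    # match column middle and one row extreme (row="min"/"max") of a solid of rings (r,z)
    from scipy.optimize import fsolve
    a=np.linspace(0,6.283,90)
    g=lambda P:np.array([(P[:,0].min()+P[:,0].max())/2,getattr(P[:,1],row)()])
    f=lambda xy:g(np.array([proj(c,[xy[0]+r*np.cos(t),xy[1]+r*np.sin(t),z]) for r,z in prof for t in a]))-g(hull)
    return fsolve(f,x0,epsfcn=1e-6).round(4)
E
python3 - <<'E'
from h import *
W=get_image("wrist");o=get_obs();print(o["tool_pos"])
h=edge(W,"blue",(282,267),62)
for z in(.088,.091,.094):
  for r in("min","max"):
    a=solve(W,h,[(.028,z),(.028,z-.02)],(.437,-.335),r)
    P=np.array([proj(W,[a[0]+.028*np.cos(t),a[1]+.028*np.sin(t),z]) for t in np.linspace(0,6.3,60)]);print(z,r,a,"width",np.ptp(P[:,0]),np.ptp(h[:,0]))
h=edge(W,"black",(281,215),52); h=h[h[:,1]<212]; print("stand",solve(W,h,st,(.437,-.335),"min"))
E
```

```text
[ 0.43828229 -0.33383044  0.08044527]
0.088 min [ 0.4396 -0.3354] width 108.95894843443625 109.0
0.088 max [ 0.4392 -0.3354] width 109.04089690429504 109.0
0.091 min [ 0.4388 -0.3354] width 111.26889943555514 109.0
0.091 max [ 0.437  -0.3354] width 111.65452402846 109.0
0.094 min [ 0.4379 -0.3354] width 113.70104886342742 109.0
0.094 max [ 0.4348 -0.3354] width 114.39635674172735 109.0
stand [ 0.4377 -0.3366]
```

>>> carry_out(
  rows=[
    [0,0,0,0.005,-0.003,0.06,0.2],
    [0,0,0,0.005,-0.003,0.12,0.2],
    [0,0,0,0.005,-0.003,0.155,0.2],
    [0,0,0,0.005,-0.003,0.17,0.2],
    [0,0,0,0.005,-0.003,0.17,0.2],
  ],
)

```text
t: 7.7
tool_pos: [0.4361, -0.3348, 0.0289]
tool_rot: [-0.0, -3.141, -0.001]
contact_force: [-0.6, 0.4, -1.2]
opening: 0.0547
grip_force: 31.8
```

>>> carry_out(
  rows=[
    [0,0,0,0,0,0.005,0.2],
    [0,0,0,0,0,0.008,0.2],
    [0,0,0,0,0,0.008,0.2],
  ],
)

```text
t: 8.0
tool_pos: [0.4365, -0.3355, 0.0276]
tool_rot: [0.001, 3.141, -0.001]
contact_force: [-0.4, -0.1, 0.2]
opening: 0.0548
grip_force: 31.8
```

```bash
python3 - <<'E'
from h import *
o=get_obs();print(o["tool_pos"],o["contact_force"],o["wrist_torque"])
W=get_image("wrist");h=edge(W,"blue",(282,267),62);print(h.min(0),h.max(0))
for r in("min","max"):print(solve(W,h,[(.028,.034),(.028,.014)],(.437,-.335),r))
h=edge(W,"black",(281,245),62); h=h[h[:,1]<235]; print("stand",h.min(0),h.max(0),solve(W,h,st,(.437,-.335),"min"))
E
```

```text
[ 0.43652086 -0.33551501  0.02756195] [-0.40986601 -0.05045524  0.18825237] [0.02068772 0.03478616 0.02226375]
[227. 213.] [336. 322.]
[ 0.4381 -0.3372]
[ 0.4383 -0.3372]
stand [226. 189.] [338. 228.] [ 0.4373 -0.3369]
```

>>> carry_out(
  rows=[
    [0,0,0,0.003,0,0.004,0.2],
    [0,0,0,0.003,0,0.006,0.2],
    [0,0,0,0.003,0,0.006,0.2],
  ],
)

```text
t: 8.35
tool_pos: [0.4352, -0.3352, 0.0251]
tool_rot: [-0.001, -3.141, -0.0]
contact_force: [0.9, 0.6, -0.9]
opening: 0.0548
grip_force: 31.8
```

>>> carry_out(
  rows=[
    [0,0,0,0,0,0.004,0.2],
    [0,0,0,0,0,0.006,0.2],
    [0,0,0,0,0,0.006,0.2],
  ],
)

```text
t: 8.65
tool_pos: [0.4353, -0.3351, 0.0232]
tool_rot: [-0.001, -3.141, -0.0]
contact_force: [-0.3, 0.1, -0.9]
opening: 0.0547
grip_force: 31.8
```

>>> carry_out(
  rows=[
    [0,0,0,0,0,0.003,0.2],
    [0,0,0,0,0,0.005,0.2],
    [0,0,0,0,0,0.005,0.2],
  ],
)

```text
t: 8.95
tool_pos: [0.4354, -0.3353, 0.023]
tool_rot: [-0.001, -3.141, -0.001]
contact_force: [-2.9, 2.7, 6.5]
opening: 0.0545
grip_force: 32.4
```

Contact came at the expected seating height. I'll release, rise and check.

>>> carry_out(
  rows=[
    [0,0,0,0,0,0,-0.6],
    [0,0,0,0,0,0,-0.6],
    [0,0,0,0,0,-0.05,-0.6],
    [0,0,0,0,0,-0.2,-0.6],
    [0,0,0,0,0,-0.33,-0.6],
  ],
)

```text
t: 9.45
tool_pos: [0.4351, -0.335, 0.1226]
tool_rot: [-0.001, -3.141, -0.001]
contact_force: [0.8, -1.7, 0.7]
opening: 0.0681
grip_force: 0.0
```

>>> carry_out(
  rows=[
    [0,0,0,0,-0.15,0,-0.6],
    [0,0,0,-0.15,-0.3,0,-0.6],
    [0,0,0,-0.222,-0.42,0,-0.6],
    [0,0,0,-0.222,-0.42,0,-0.6],
    [0,0,0,-0.222,-0.42,0,-0.6],
  ],
)

```text
t: 9.95
tool_pos: [0.5022, -0.4622, 0.121]
tool_rot: [-0.002, -3.141, -0.001]
contact_force: [-0.1, -0.0, -0.4]
opening: 0.0683
grip_force: 0.0
```

```bash
python3 - <<'E'
from h import *
W=get_image("wrist");o=get_obs();print(o["tool_pos"],o["opening"])
for n,col,X in(("blue","blue",(.437,-.336,.03)),("yellow","yellow",(.502,-.4635,.015))):
    p=proj(W,X);h=edge(W,col,p,75);z=.034 if n=="blue" else .023
    print(n,p,h.min(0),h.max(0),[solve(W,h,[(.028,z),(.028,z-.02)],X[:2],r) for r in("min","max")])
p=proj(W,(.437,-.336,.014));h=edge(W,"black",p,75);h=h[h[:,1]<p[1]-15];print("stand",p,h.min(0),h.max(0),solve(W,h,st,(.437,-.335),"min"))
cv2.imwrite("pics/w6.png",W["img"])
E
```

```text
[ 0.5017886  -0.46117943  0.12116457] 0.06813182118747857
blue [444.59297599 138.2158811 ] [402.  97.] [481. 172.] [array([ 0.4351, -0.3369]), array([ 0.4349, -0.3369])]
yellow [281.89010853 213.05525501] [251. 179.] [313. 242.] [array([ 0.5015, -0.4634]), array([ 0.4984, -0.4634])]
stand [434.30817553 137.73335094] [389.  91.] [453. 120.] [ 0.4368 -0.3441]
```

View pics/w6.png

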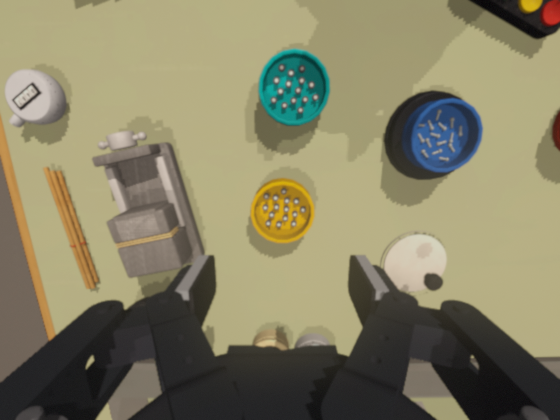

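Blue is seated on the stand, with the tray at (444,135) inside the stand's ring. Yellow is at (282,211), centred between the fingers, and turquoise at (294,88) stays clear. I'll grip yellow.

>>> carry_out(
  rows=[
    [0,0,0,0,-0.006,0.15,-0.6],
    [0,0,0,0,-0.006,0.28,-0.6],
    [0,0,0,0,-0.006,0.34,-0.6],
    [0,0,0,0,-0.006,0.365,-0.6],
    [0,0,0,0,-0.006,0.365,-0.6],
  ],
)

```text
t: 10.5
tool_pos: [0.5017, -0.4625, 0.0116]
tool_rot: [-0.0, -3.141, -0.001]
contact_force: [-0.3, -0.4, 0.4]
opening: 0.0682
grip_force: 0.0
```

>>> carry_out(
  force=30,
  rows=[
    [0,0,0,0,0,0,0.2],
    [0,0,0,0,0,0,0.2],
    [0,0,0,0,0,0,0.2],
    [0,0,0,0,0,0,0.2],
    [0,0,0,0,0,0,0.2],
  ],
)

```text
t: 11.0
tool_pos: [0.5032, -0.4645, 0.0145]
tool_rot: [0.001, 3.139, -0.005]
contact_force: [-0.6, 1.8, 7.4]
opening: 0.0538
grip_force: 32.2
```

>>> carry_out(
  rows=[
    [0,0,0,0,0,-0.05,0.2],
    [0,0,0,0,0,-0.14,0.2],
    [0,0,0,0,0,-0.22,0.2],
    [0,0,0,0,0,-0.27,0.2],
    [0,0,0,0,0,-0.27,0.2],
  ],
)

```text
t: 11.5
tool_pos: [0.5033, -0.4647, 0.0965]
tool_rot: [0.001, 3.137, -0.008]
contact_force: [-0.2, 0.2, -1.3]
opening: 0.0536
grip_force: 31.8
```

>>> carry_out(
  rows=[
    [0,0,0,0.03,0.05,0,0.2],
    [0,0,0,0.09,0.17,0,0.2],
    [0,0,0,0.16,0.3,0,0.2],
    [0,0,0,0.21,0.39,0,0.2],
    [0,0,0,0.222,0.424,0,0.2],
  ],
)

```text
t: 12.0
tool_pos: [0.4331, -0.3326, 0.0901]
tool_rot: [0.0, -3.138, -0.005]
contact_force: [0.0, -0.3, -0.6]
opening: 0.0543
grip_force: 31.9
```

>>> carry_out(
  rows=[
    [0,0,0,0,0,0,0.2],
    [0,0,0,0,0,0,0.2],
  ],
)

```text
t: 12.2
tool_pos: [0.4358, -0.3366, 0.0925]
tool_rot: [0.001, 3.141, -0.001]
contact_force: [-0.3, 0.5, -0.3]
opening: 0.0537
grip_force: 31.9
```

```bash
python3 - <<'E'
from h import *
W=get_image("wrist");o=get_obs();print(o["tool_pos"],o["opening"])
z=o["tool_pos"][2]+.0077
h=edge(W,"yellow",(282,267),62);print(h.min(0),h.max(0),[solve(W,h,[(.028,z),(.028,z-.02)],(.437,-.335),r) for r in("min","max")])
p=proj(W,(.436,-.337,.034));h=edge(W,"blue",p,60);h=h[h[:,1]<p[1]];print("blue",h.min(0),h.max(0),solve(W,h,[(.028,.034),(.028,.014)],(.437,-.335),"min"))
cv2.imwrite("pics/w7.png",W["img"])
E
```

```text
[ 0.43600775 -0.336994    0.09267694] 0.05366972614930899
[228. 207.] [335. 314.] [array([ 0.4336, -0.3383]), array([ 0.4315, -0.3383])]
blue [250. 189.] [317. 216.] [ 0.4366 -0.3369]
```

View pics/w7.png

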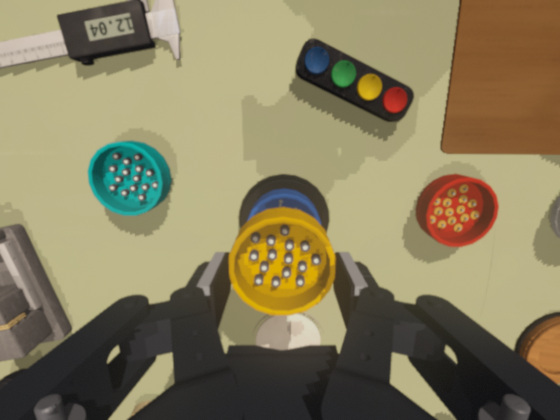

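Yellow is held level at (282,262), with blue below it at (284,200) on the stand. It needs about +2 mm in x and +1 mm in y before going down.

>>> carry_out(
  rows=[
    [0,0,0,-0.006,0.003,0.04,0.2],
    [0,0,0,-0.006,0.003,0.09,0.2],
    [0,0,0,-0.006,0.003,0.12,0.2],
    [0,0,0,-0.006,0.003,0.133,0.2],
    [0,0,0,-0.006,0.003,0.133,0.2],
  ],
)

```text
t: 12.75
tool_pos: [0.4364, -0.3343, 0.0509]
tool_rot: [-0.001, -3.14, -0.003]
contact_force: [0.2, 0.3, -0.5]
opening: 0.054
grip_force: 31.9
```

```bash
python3 - <<'E'
from h import *
W=get_image("wrist");o=get_obs();print(o["tool_pos"],o["contact_force"])
z=o["tool_pos"][2]+.006
h=edge(W,"yellow",(282,267),62);print(h.min(0),h.max(0),[solve(W,h,[(.028,z),(.028,z-.02)],(.437,-.335),r) for r in("min","max")])
p=proj(W,(.436,-.337,.034));h=edge(W,"blue",p,60);h=h[h[:,1]<p[1]];print("blue",h.min(0),h.max(0),solve(W,h,[(.028,.034),(.028,.014)],(.437,-.335),"min"))
E
```

```text
[ 0.43690106 -0.33477469  0.05187153] [ 0.8029303   0.24122108 -0.86280702]
[228. 208.] [336. 314.] [array([ 0.435 , -0.3357]), array([ 0.4328, -0.3357])]
blue [253. 201.] [301. 212.] [ 0.4367 -0.3386]
```

>>> carry_out(
  rows=[
    [0,0,0,-0.003,0,0.006,0.2],
    [0,0,0,-0.003,0,0.012,0.2],
    [0,0,0,-0.003,0,0.012,0.2],
  ],
)

```text
t: 13.1
tool_pos: [0.4382, -0.335, 0.0491]
tool_rot: [0.001, 3.141, -0.0]
contact_force: [0.5, 0.4, 0.2]
opening: 0.0539
grip_force: 31.9
```

>>> carry_out(
  rows=[
    [0,0,0,0,0,0.004,0.2],
    [0,0,0,0,0,0.007,0.2],
    [0,0,0,0,0,0.007,0.2],
  ],
)

```text
t: 13.4
tool_pos: [0.4379, -0.3348, 0.0467]
tool_rot: [-0.001, -3.141, -0.0]
contact_force: [1.0, -0.5, -0.8]
opening: 0.0541
grip_force: 31.9
```

>>> carry_out(
  rows=[
    [0,0,0,0,0,0.004,0.2],
    [0,0,0,0,0,0.007,0.2],
    [0,0,0,0,0,0.007,0.2],
  ],
)

```text
t: 13.7
tool_pos: [0.4382, -0.3351, 0.0455]
tool_rot: [-0.001, -3.142, 0.0]
contact_force: [-1.8, 1.3, 5.0]
opening: 0.0539
grip_force: 32.4
```

>>> carry_out(
  rows=[
    [0,0,0,0,0,0.003,0.2],
    [0,0,0,0,0,0.004,0.2],
    [0,0,0,0,0,0.004,0.2],
  ],
)

```text
t: 14.0
tool_pos: [0.4382, -0.3351, 0.0453]
tool_rot: [-0.001, -3.141, -0.0]
contact_force: [-3.5, 4.5, 11.4]
opening: 0.0538
grip_force: 33.1
```

>>> carry_out(
  rows=[
    [0,0,0,0,0,0,-0.6],
    [0,0,0,0,0,0,-0.6],
    [0,0,0,0,0,-0.05,-0.6],
    [0,0,0,0,0,-0.17,-0.6],
    [0,0,0,0,0,-0.27,-0.6],
  ],
)

```text
t: 14.5
tool_pos: [0.438, -0.3349, 0.1261]
tool_rot: [0.001, 3.142, 0.0]
contact_force: [1.2, -1.1, 0.2]
opening: 0.0681
grip_force: 0.0
```

>>> carry_out(
  rows=[
    [0,0,0,0,0.15,0,-0.6],
    [0,0,0,0.03,0.3,0,-0.6],
    [0,0,0,0.037,0.45,0,-0.6],
    [0,0,0,0.037,0.45,0,-0.6],
    [0,0,0,0.037,0.45,0,-0.6],
  ],
)

```text
t: 15.0
tool_pos: [0.4273, -0.1995, 0.1254]
tool_rot: [-0.002, 3.14, -0.002]
contact_force: [0.4, -0.7, 0.3]
opening: 0.0685
grip_force: 0.0
```

```bash
python3 - <<'E'
from h import *
W=get_image("wrist");o=get_obs();print(o["tool_pos"],o["opening"])
for n,col,X,z in(("yellow","yellow",(.437,-.336,.05),.054),("red","red",(.427,-.2,.015),.023)):
    p=proj(W,X);h=edge(W,col,p,70)
    print(n,p,h.min(0),h.max(0),[solve(W,h,[(.028,z),(.028,z-.02)],X[:2],r) for r in("min","max")])
cv2.imwrite("pics/w8.png",W["img"])
E
```

```text
[ 0.42746171 -0.2003394   0.12541737] 0.06828830441439561
yellow [113.48454476 234.92823982] [ 76. 196.] [153. 266.] [array([ 0.4366, -0.3371]), array([ 0.4344, -0.3367])]
red [283.0086212  211.45418492] [252. 179.] [313. 241.] [array([ 0.4274, -0.2005]), array([ 0.4244, -0.2005])]
```

View pics/w8.png

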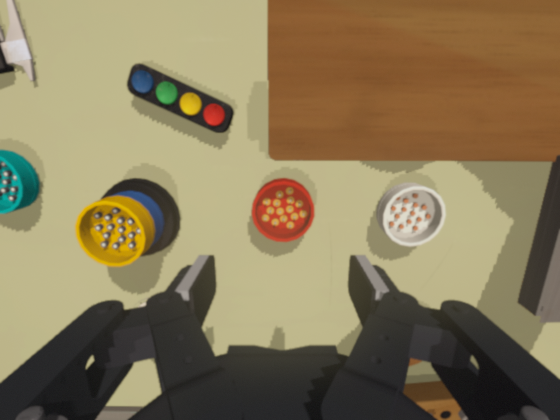

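Yellow sits in blue at (116,231), concentric once height is allowed for. Red is at (283,210), centred between the fingers, with white at (411,214) and clear. I'll grip red and carry it over.

>>> carry_out(
  rows=[
    [0,0,0,0,-0.003,0.15,-0.6],
    [0,0,0,0,-0.003,0.28,-0.6],
    [0,0,0,0,-0.003,0.35,-0.6],
    [0,0,0,0,-0.003,0.378,-0.6],
    [0,0,0,0,-0.003,0.378,-0.6],
  ],
)

```text
t: 15.55
tool_pos: [0.4265, -0.2014, 0.0103]
tool_rot: [-0.003, -3.14, -0.002]
contact_force: [1.2, -0.6, 1.0]
opening: 0.0682
grip_force: 0.0
```

>>> carry_out(
  force=30,
  rows=[
    [0,0,0,0,0,0,0.2],
    [0,0,0,0,0,0,0.2],
    [0,0,0,0,0,0,0.2],
    [0,0,0,0,0,0,0.2],
    [0,0,0,0,0,0,0.2],
  ],
)

```text
t: 16.05
tool_pos: [0.4285, -0.202, 0.0129]
tool_rot: [0.001, 3.139, -0.004]
contact_force: [-1.3, -2.5, 5.7]
opening: 0.0533
grip_force: 32.2
```

>>> carry_out(
  rows=[
    [0,0,0,0,0,-0.05,0.2],
    [0,0,0,0,0,-0.15,0.2],
    [0,0,0,0,0,-0.26,0.2],
    [0,0,0,0,0,-0.333,0.2],
    [0,0,0,0,0,-0.333,0.2],
  ],
)

```text
t: 16.55
tool_pos: [0.4291, -0.202, 0.1147]
tool_rot: [0.0, 3.136, -0.006]
contact_force: [-0.1, -0.2, -1.1]
opening: 0.0534
grip_force: 32.0
```

>>> carry_out(
  rows=[
    [0,0,0,-0.005,-0.06,0,0.2],
    [0,0,0,-0.02,-0.18,0,0.2],
    [0,0,0,-0.03,-0.31,0,0.2],
    [0,0,0,-0.033,-0.41,0,0.2],
    [0,0,0,-0.033,-0.45,0,0.2],
  ],
)

```text
t: 17.05
tool_pos: [0.4356, -0.3382, 0.1086]
tool_rot: [-0.005, -3.139, -0.003]
contact_force: [0.6, -0.0, -2.1]
opening: 0.0534
grip_force: 32.0
```

>>> carry_out(
  rows=[
    [0,0,0,0,0,0,0.2],
    [0,0,0,0,0,0,0.2],
    [0,0,0,0,0,0,0.2],
  ],
)

```text
t: 17.35
tool_pos: [0.4365, -0.3345, 0.1101]
tool_rot: [0.001, -3.141, -0.002]
contact_force: [-0.5, 0.3, -0.8]
opening: 0.0535
grip_force: 32.0
```

```bash
python3 - <<'E'
from h import *
W=get_image("wrist");o=get_obs();print(o["tool_pos"],o["opening"])
for z in (o["tool_pos"][2]+.0045,o["tool_pos"][2]+.0077):
    h=edge(W,"red",(282,267),62);print(h.min(0),h.max(0),[solve(W,h,[(.028,z),(.028,z-.02)],(.437,-.335),r) for r in("min","max")])
p=proj(W,(.436,-.337,.054));h=edge(W,"yellow",p,60);h=h[h[:,1]<p[1]];print("yellow",h.min(0),h.max(0),solve(W,h,[(.028,.054),(.028,.034)],(.437,-.335),"min"))
cv2.imwrite("pics/w9.png",W["img"])
E
```

```text
[ 0.4366834  -0.33452393  0.1104622 ] 0.05369060227892812
[228. 208.] [336. 316.] [array([ 0.4356, -0.3358]), array([ 0.4356, -0.3358])]
[228. 208.] [336. 316.] [array([ 0.4348, -0.3358]), array([ 0.4333, -0.3358])]
yellow [243. 189.] [317. 223.] [ 0.4367 -0.3371]
```

View pics/w9.png

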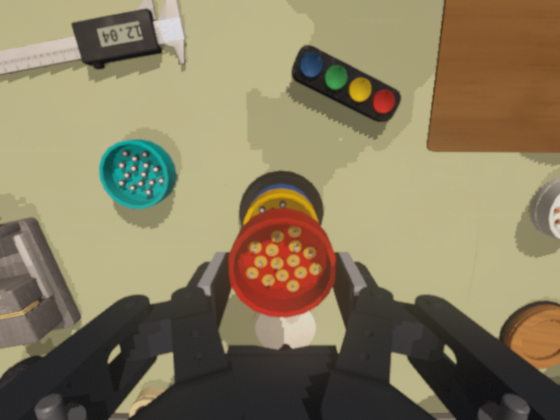

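Red is held level at (282,262), with yellow below it at (280,206). I'll shift +1 mm in x and −1 mm in y, and go down.

>>> carry_out(
  rows=[
    [0,0,0,-0.004,-0.004,0.04,0.2],
    [0,0,0,-0.004,-0.004,0.09,0.2],
    [0,0,0,-0.004,-0.004,0.12,0.2],
    [0,0,0,-0.004,-0.004,0.13,0.2],
    [0,0,0,-0.004,-0.004,0.13,0.2],
  ],
)

```text
t: 17.9
tool_pos: [0.4375, -0.3364, 0.0707]
tool_rot: [-0.001, -3.14, -0.003]
contact_force: [-0.1, 0.8, -1.1]
opening: 0.053
grip_force: 32.0
```

>>> carry_out(
  rows=[
    [0,0,0,0,0,0.006,0.2],
    [0,0,0,0,0,0.012,0.2],
    [0,0,0,0,0,0.012,0.2],
  ],
)

```text
t: 18.2
tool_pos: [0.4381, -0.3371, 0.0686]
tool_rot: [0.001, 3.141, -0.0]
contact_force: [0.3, -0.1, -1.0]
opening: 0.0533
grip_force: 32.0
```

>>> carry_out(
  rows=[
    [0,0,0,0,0,0.004,0.2],
    [0,0,0,0,0,0.006,0.2],
    [0,0,0,0,0,0.006,0.2],
  ],
)

```text
t: 18.5
tool_pos: [0.438, -0.337, 0.0666]
tool_rot: [-0.001, -3.142, -0.0]
contact_force: [0.6, 0.4, -0.5]
opening: 0.0538
grip_force: 32.0
```

>>> carry_out(
  rows=[
    [0,0,0,0,0,0.004,0.2],
    [0,0,0,0,0,0.006,0.2],
    [0,0,0,0,0,0.006,0.2],
  ],
)

```text
t: 18.8
tool_pos: [0.438, -0.3369, 0.0646]
tool_rot: [-0.001, -3.141, -0.0]
contact_force: [-0.4, 0.1, -0.5]
opening: 0.0536
grip_force: 32.0
```

>>> carry_out(
  rows=[
    [0,0,0,0,0,0.002,0.2],
    [0,0,0,0,0,0.004,0.2],
    [0,0,0,0,0,0.004,0.2],
  ],
)

```text
t: 19.1
tool_pos: [0.4381, -0.3371, 0.064]
tool_rot: [0.001, 3.142, -0.0]
contact_force: [-1.2, 1.5, 2.2]
opening: 0.0534
grip_force: 32.3
```

>>> carry_out(
  rows=[
    [0,0,0,0,0,0.003,0.2],
    [0,0,0,0,0,0.003,0.2],
    [0,0,0,0,0,0.003,-0.6],
    [0,0,0,0,0,0.003,-0.6],
    [0,0,0,0,0,-0.03,-0.6],
  ],
)

```text
t: 19.6
tool_pos: [0.437, -0.336, 0.0711]
tool_rot: [-0.001, -3.139, -0.004]
contact_force: [-1.2, -0.0, -0.3]
opening: 0.068
grip_force: 0.0
```

>>> carry_out(
  rows=[
    [0,0,0,0,0,-0.15,-0.6],
    [0,0,0,0,0,-0.26,-0.6],
    [0,0,0,-0.15,0.01,-0.26,-0.6],
    [0,0,0,-0.3,0.012,-0.26,-0.6],
    [0,0,0,-0.4,0.012,-0.26,-0.6],
  ],
)

```text
t: 20.1
tool_pos: [0.5606, -0.3335, 0.1522]
tool_rot: [-0.0, 3.139, -0.002]
contact_force: [-0.3, -0.7, 0.5]
opening: 0.0682
grip_force: 0.0
```

>>> carry_out(
  rows=[
    [0,0,0,0,0,0,-0.6],
    [0,0,0,0,0,0,-0.6],
    [0,0,0,0,0,0,-0.6],
  ],
)

```text
t: 20.4
tool_pos: [0.5572, -0.3335, 0.1505]
tool_rot: [-0.002, -3.141, -0.0]
contact_force: [-1.0, -0.4, -0.2]
opening: 0.0685
grip_force: 0.0
```

```bash
python3 - <<'E'
from h import *
W=get_image("wrist");o=get_obs();print(o["tool_pos"],o["opening"])
X=(.437,-.336,.07);z=.074
p=proj(W,X);h=edge(W,"red",p,80)
print(p,h.min(0),h.max(0),[solve(W,h,[(.028,z),(.028,z-.02)],X[:2],r) for r in("min","max")])
p=proj(W,(.5595,-.333,.035));h=edge(W,"black",p,22);print("knob",p,h.min(0),h.max(0),[solve(W,h,kn,(.56,-.333),r) for r in("min","max")])
h=edge(W,"cream",p,60);d=[(.0345,.029),(.0345,0)];print("disc",h.min(0),h.max(0),[solve(W,h,d,(.56,-.333),r) for r in("min","max")])
cv2.imwrite("pics/w10.png",W["img"])
E
```

```text
[ 0.55702544 -0.33356678  0.15059038] 0.06856485530752228
[280.06380382  57.05444833] [236.   8.] [316.  98.] [array([ 0.4364, -0.3387]), array([ 0.4341, -0.3387])]
knob [283.84709856 212.95099601] [278. 205.] [291. 219.] [array([ 0.561 , -0.3325]), array([ 0.5557, -0.3325])]
disc [224. 153.] [342. 271.] [array([ 0.5421, -0.3338]), array([ 0.5871, -0.3337])]
```

View pics/w10.png

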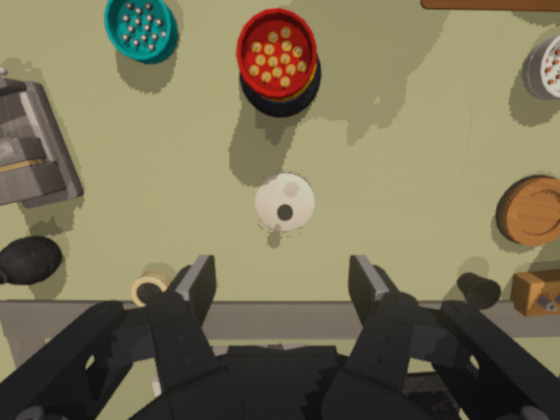

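The view shows the red tray on top of the stack at (276,53), above the stand ring (282,80). The cover is at (285,203) with its knob at (284.5,212), centred between the fingers. I'll check the stack numerically in the side view, then grip the knob.

```bash
python3 - <<'E'
from h import *
S=get_image("side");W=get_image("wrist")
def box(prof,xy): 
    P=np.array([proj(S,[xy[0]+r*np.cos(t),xy[1]+r*np.sin(t),z]) for r,z in prof for t in np.linspace(0,6.28,90)]);return P.min(0).round(1),P.max(0).round(1)
p=proj(S,(.437,-.337,.05))
for n,z in(("red",.074),("yellow",.054),("blue",.034)):
    try:h=edge(S,n,p,35);print(n,h.min(0),h.max(0),"pred",box([(.028,z),(.028,z-.02)],(.437,-.337)))
    except Exception as e:print(n,e)
print("knob ray",ray(W,(284.5,212),.0375),get_obs()["tool_pos"])
E
```

```text
red [297. 152.] [320. 171.] pred (array([296.5, 151.5]), array([320.8, 172.9]))
yellow [297. 170.] [318. 179.] pred (array([296.3, 158.2]), array([320.3, 179.6]))
blue [296. 178.] [319. 187.] pred (array([296.1, 164.8]), array([319.8, 186.1]))
knob ray [ 0.55783796 -0.33258248  0.0375    ] [ 0.55714175 -0.33366032  0.15074393]
```

>>> carry_out(
  force=25,
  rows=[
    [0,0,0,-0.005,0.003,0.15,-0.6],
    [0,0,0,-0.005,0.003,0.28,-0.6],
    [0,0,0,-0.005,0.003,0.36,-0.6],
    [0,0,0,-0.005,0.003,0.393,-0.6],
    [0,0,0,-0.005,0.003,0.393,-0.6],
  ],
)

```text
t: 21.05
tool_pos: [0.5582, -0.3321, 0.0312]
tool_rot: [-0.002, -3.139, -0.003]
contact_force: [0.2, 0.7, -0.3]
opening: 0.0682
grip_force: 0.0
```

>>> carry_out(
  rows=[
    [0,0,0,0,0,0,0.9],
    [0,0,0,0,0,0,0.9],
    [0,0,0,0,0,0,0.9],
    [0,0,0,0,0,0,0.9],
    [0,0,0,0,0,0,0.9],
  ],
)

```text
t: 21.55
tool_pos: [0.5604, -0.3331, 0.0344]
tool_rot: [0.001, 3.14, -0.002]
contact_force: [0.1, 1.5, 5.5]
opening: 0.0132
grip_force: 24.4
```

>>> carry_out(
  rows=[
    [0,0,0,0,0,0,0.9],
    [0,0,0,0,0,0,0.9],
  ],
)

```text
t: 21.75
tool_pos: [0.5604, -0.3331, 0.0344]
tool_rot: [0.001, 3.14, -0.002]
contact_force: [-1.2, 0.7, 5.9]
opening: 0.0129
grip_force: 24.5
```

The stack's side-view boxes match the fully seated prediction within about a pixel, and the knob is gripped. I'll lift it and carry it over.

>>> carry_out(
  rows=[
    [0,0,0,0,0,-0.05,0.9],
    [0,0,0,0,0,-0.15,0.9],
    [0,0,0,0,0,-0.27,0.9],
    [0,0,0,0,0,-0.36,0.9],
    [0,0,0,0,0,-0.36,0.9],
  ],
)

```text
t: 22.25
tool_pos: [0.5621, -0.3345, 0.1473]
tool_rot: [0.001, 3.133, -0.01]
contact_force: [1.0, -0.1, -0.5]
opening: 0.0129
grip_force: 24.4
```

```bash
python3 - <<'E'
from h import *
W=get_image("wrist");o=get_obs();print(o["tool_pos"],o["opening"],o["grip_force"])
X=(.4365,-.337,.07);z=.074
p=proj(W,X);h=edge(W,"red",p,80)
print(p,h.min(0),h.max(0),[solve(W,h,[(.028,z),(.028,z-.02)],X[:2],r) for r in("min","max")])
T=get_image("top");p=proj(T,X);print(p)
try:
    h=edge(T,"red",p,25);print("T red",h.min(0),h.max(0),cyl(T,h,[(.028,.074),(.028,.054)],X[:2]))
except Exception as e:print(e)
# cream of the held cover
h=edge(W,"cream",(284,250),120);print("cream",h.min(0),h.max(0))
E
```

```text
[ 0.56084958 -0.33361403  0.14409583] 0.013430209213218119 24.433794021606445
[280.94192516  45.5360365 ] [238.   0.] [320.  89.] [array([ 0.4391, -0.3383]), array([ 0.434 , -0.3383])]
[362.50855355 236.97194647]
T red [338. 212.] [384. 255.] [ 0.4445351  -0.33458539]
cream [165. 131.] [403. 297.]
```

>>> carry_out(
  rows=[
    [0,0,0,0.05,-0.002,0,0.9],
    [0,0,0,0.15,-0.005,0,0.9],
    [0,0,0,0.27,-0.01,0,0.9],
    [0,0,0,0.37,-0.01,0,0.9],
    [0,0,0,0.407,-0.01,0,0.9],
  ],
)

```text
t: 22.85
tool_pos: [0.4342, -0.3342, 0.1377]
tool_rot: [-0.003, -3.137, -0.006]
contact_force: [-0.2, -0.3, -1.4]
opening: 0.0134
grip_force: 24.4
```

>>> carry_out(
  rows=[
    [0,0,0,0,0,0,0.9],
    [0,0,0,0,0,0,0.9],
    [0,0,0,0,0,0,0.9],
  ],
)

```text
t: 23.15
tool_pos: [0.4383, -0.3355, 0.1405]
tool_rot: [-0.0, 3.141, 0.0]
contact_force: [-0.2, 0.3, -1.2]
opening: 0.0133
grip_force: 24.4
```

```bash
python3 - <<'E'
from h import *
W=get_image("wrist");o=get_obs();print(o["tool_pos"],o["grip_force"])
i=W["img"];hsv=cv2.cvtColor(i,cv2.COLOR_BGR2HSV)
m=cv2.inRange(hsv,*RNG["red"]);k=np.zeros_like(m);k[120:330,200:370]=255;m&=k
m=cv2.morphologyEx(m,cv2.MORPH_OPEN,np.ones((3,3)));ys,xs=np.nonzero(m);print("red",len(xs),xs.min(),xs.max(),ys.min(),ys.max())
X=(.4365,-.337);P=np.array([proj(W,[X[0]+.028*np.cos(t),X[1]+.028*np.sin(t),.074]) for t in np.linspace(0,6.28,90)]);print("pred rim",P.min(0),P.max(0))
# cream disc underside: bright low-saturation
m=cv2.inRange(hsv,(8,0,150),(40,75,255));m&=k;m=cv2.morphologyEx(m,cv2.MORPH_OPEN,np.ones((3,3)));n,l,s,c=cv2.connectedComponentsWithStats(m);print([(s[j].tolist(),c[j].round()) for j in range(1,n) if s[j][4]>300])
S=get_image("side");p=proj(S,(.437,-.337,.1)).astype(int);hs=cv2.cvtColor(S["img"],cv2.COLOR_BGR2HSV)
for nm,r in(("red",RNG["red"]),("cream",((8,0,170),(40,75,255)))):
    q=cv2.inRange(hs,*r);kk=np.zeros_like(q);cv2.circle(kk,tuple(int(v) for v in p),32,255,-1);q&=kk;n,l,s,c=cv2.connectedComponentsWithStats(q);print(nm,p,[(s[j].tolist(),c[j].round(1)) for j in range(1,n) if s[j][4]>25])
E
```

```text
[ 0.43835392 -0.33548318  0.14060323] 24.433271884918213
red 231 251 302 184 201
pred rim [244.63038176 188.7417141 ] [318.7056637  259.20327672]
[([200, 120, 170, 177, 22560], array([283., 200.])), ([268, 277, 30, 53, 927], array([285., 308.]))]
red [309 149] [([298, 155, 23, 17, 222], array([308.6, 163.8]))]
cream [309 149] [([288, 122, 15, 5, 43], array([295.8, 124.8])), ([295, 138, 28, 19, 391], array([308.7, 147.1]))]
```

The held cover and the stack agree to within about 1 mm in the side view (columns 309 and 309), so I'll lower it.

>>> carry_out(
  rows=[
    [0,0,0,0.002,-0.003,0.03,0.9],
    [0,0,0,0.002,-0.003,0.06,0.9],
    [0,0,0,0.002,-0.003,0.08,0.9],
    [0,0,0,0.002,-0.003,0.09,0.9],
    [0,0,0,0.002,-0.003,0.09,0.9],
  ],
)

```text
t: 23.75
tool_pos: [0.4364, -0.336, 0.1127]
tool_rot: [-0.001, -3.14, -0.002]
contact_force: [-0.6, -0.4, -1.0]
opening: 0.0128
grip_force: 24.4
```

>>> carry_out(
  rows=[
    [0,0,0,0,0,0.004,0.9],
    [0,0,0,0,0,0.01,0.9],
    [0,0,0,0,0,0.01,0.9],
  ],
)

```text
t: 24.05
tool_pos: [0.4368, -0.3364, 0.1107]
tool_rot: [0.001, 3.142, -0.0]
contact_force: [0.3, 0.1, -1.0]
opening: 0.0129
grip_force: 24.4
```

>>> carry_out(
  rows=[
    [0,0,0,0,0,0.003,0.9],
    [0,0,0,0,0,0.006,0.9],
    [0,0,0,0,0,0.006,0.9],
  ],
)

```text
t: 24.35
tool_pos: [0.4368, -0.3364, 0.1088]
tool_rot: [-0.001, -3.141, -0.0]
contact_force: [-0.1, 0.5, -1.5]
opening: 0.0134
grip_force: 24.4
```

>>> carry_out(
  rows=[
    [0,0,0,0,0,0.002,0.9],
    [0,0,0,0,0,0.004,0.9],
    [0,0,0,0,0,0.004,0.9],
  ],
)

```text
t: 24.65
tool_pos: [0.437, -0.3366, 0.1084]
tool_rot: [0.001, 3.141, -0.0]
contact_force: [-0.3, 1.8, 3.9]
opening: 0.0125
grip_force: 24.8
```

>>> carry_out(
  rows=[
    [0,0,0,0,0,0.002,0.9],
    [0,0,0,0,0,0.004,0.9],
    [0,0,0,0,0,0.004,0.9],
  ],
)

```text
t: 24.95
tool_pos: [0.4375, -0.337, 0.1083]
tool_rot: [0.001, 3.14, -0.002]
contact_force: [-1.5, 1.7, 8.5]
opening: 0.013
grip_force: 25.2
```

The cover is seated at the expected height. I'll ease off, release, back away and check.

>>> carry_out(
  rows=[
    [0,0,0,0,0,-0.004,0.9],
    [0,0,0,0,0,-0.004,0.9],
    [0,0,0,0,0,-0.004,-0.4],
    [0,0,0,0,0,-0.004,-0.4],
    [0,0,0,0,0,-0.004,-0.4],
  ],
)

```text
t: 25.45
tool_pos: [0.4366, -0.3362, 0.107]
tool_rot: [-0.001, -3.141, -0.001]
contact_force: [-0.2, 0.2, 0.5]
opening: 0.056
grip_force: 0.0
```

>>> carry_out(
  rows=[
    [0,0,0,0,0,-0.1,-0.4],
    [0,0,0,0,0,-0.22,-0.4],
    [0,0,0,0,0,-0.35,-0.4],
    [0,0,0,-0.06,0,-0.45,-0.4],
    [0,0,0,-0.06,0,-0.45,-0.4],
  ],
)

```text
t: 25.95
tool_pos: [0.4578, -0.3383, 0.2488]
tool_rot: [-0.0, 3.134, -0.011]
contact_force: [0.4, -0.1, 0.8]
opening: 0.0601
grip_force: 0.0
```

>>> carry_out(
  rows=[
    [0,0,0,0,0,0,-0.4],
    [0,0,0,0,0,0,-0.4],
    [0,0,0,0,0,0,-0.4],
  ],
)

```text
t: 26.25
tool_pos: [0.4539, -0.3357, 0.2403]
tool_rot: [-0.001, -3.139, -0.004]
contact_force: [0.5, 0.1, 0.2]
opening: 0.0596
grip_force: 0.0
```

```bash
python3 - <<'E'
from h import *
W=get_image("wrist");S=get_image("side");o=get_obs();print(o["tool_pos"],o["opening"],o["t"])
A=(.4365,-.337)
def box(c,prof): 
    P=np.array([proj(c,[A[0]+r*np.cos(t),A[1]+r*np.sin(t),z]) for r,z in prof for t in np.linspace(0,6.28,90)]);return P.min(0).round(1),P.max(0).round(1)
RNG["crm"]=((8,0,170),(40,80,255))
for n,c in(("W",W),("S",S)):
    for nm,col,prof,rr in(("knob","black",[(.0075,.116),(.0075,.103)],(20,9)),("disc","crm",[(.029,.078),(.029,.074)],(62,22)),("red","red",tr and [(.028,.074),(.028,.054)],(60,25)),("yellow","yellow",[(.028,.054),(.028,.034)],(60,25)),("blue","blue",[(.028,.034),(.028,.014)],(60,25))):
        p=proj(c,(*A,prof[0][1]))
        try:
            h=edge(c,col,p,rr[n=="S"]);print(n,nm,h.min(0),h.max(0),"pred",*box(c,prof))
        except Exception as e:print(n,nm,"none",p)
E
```

```text
[ 0.45410763 -0.33594843  0.24099112] 0.06023428668594792 26.35
W knob [275. 181.] [287. 193.] pred [273.6 180.2] [289.7 198.2]
W disc [220. 122.] [342. 244.] pred [254.2 155.3] [308.9 209.8]
W red none [281.53578971 182.77196201]
W yellow none [281.49899897 179.80410849]
W blue none [281.46625797 177.16299461]
S knob [308. 144.] [311. 148.] pred [306.3 142. ] [313.1 150.5]
S disc [295. 150.] [322. 167.] pred [296.5 149.9] [321.6 166.4]
S red [308. 169.] [312. 171.] pred [296.7 151.5] [321.  172.9]
S yellow [297. 170.] [318. 179.] pred [296.5 158.2] [320.5 179.6]
S blue [296. 178.] [319. 187.] pred [296.3 164.8] [320.  186.1]
```

The side and wrist views both agree with prediction to about 1 to 2 px: knob, disc, yellow and blue are all in place, with red hidden under the cover. The gripper is clear, so I'm handing in.

```bash
python3 -c "
from station import finish_job
print(finish_job())"
```

```text
the job is handed in; nothing more can be done
None
```

The job is handed in at about 26 s: blue, yellow and red trays are stacked on the black stand with the dust cover centred on top, to within about 2 px (roughly 3 mm) in the final side and wrist views; the other items were left untouched.

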